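# Wedge a whetstone tight in its holder

### The job

Lock the loose whetstone in its wooden holder, ready for sharpening. Lift the dark wedge out of its parking slot, stand it thin end down and still loose in the tapered gap between the stone's end and the sloping cleat, and let go; then take the wooden pestle and tap the wedge down with it, lightly and repeatedly, until it sinks no further and the stone is clamped tight: do not press it tight by hand, and do not strike hard, for the stone chips. Stand the pestle upright on the worktop again, clear of the holder, and leave the other things where they are.

Things in the scene. Friction and masses are not known exactly. Their poses are not given: they have to be found in the camera images.
- holder: Fixed wooden whetstone holder: plank 340 mm long (its y), 90 mm wide (its x), top 25 mm above the worktop. Origin on the worktop, z up. The stone lies on it between an end stop (at y about +105 mm, adjustable, known only to 2 mm) and the gap. The cleat across it, 55 mm high, faces the stone from y = -84.4 mm at the plank's top, leaning away from it by 1 mm per 5 mm of height.
- gap (a point): Middle of the mouth of the tapered gap between stone and cleat, at holder x 0, y -82.5, z 53 mm, level with the stone's top. The gap there is 15 mm wide, 3 mm more or less. Under it a slot 56 mm wide (x) goes through the plank, so the wedge's tip can go below the plank's top.
- parking_slot (a point): Mouth of the slot where the wedge is parked, beyond the cleat: holder x 0, y -150, z 25 mm; 47 mm (x) by 15 mm (y), its floor 8 mm above the worktop.
- wedge: Loose dark wooden wedge, 60 g, parked upright, thin end down, turned as it must stand in the gap. 44 mm wide (its x, parallel sides to grip), 90 mm high (z); 8 mm thick at the tip, 26 mm at the top. Origin at the tip, mid-width, on the flat upright face, which looks to +y, to the stone; the face at -y slopes 1 in 5, as the cleat does.
- wedge_top (a point): Middle of the wedge's flat top, where the pestle strikes. In the gap it rests loose, sinks as it is tapped with a few N, pushing the stone to the end stop, then locks by friction, tip 5 to 33 mm above the worktop: where, must be felt. Taps of about 20 N lock it, then it sinks no more and does not spring back. Over 50 N on it chips the stone.
- whetstone: Loose two-grit whetstone, dark below, cream above, 60 mm wide (its x), 180 mm long (its y, along the holder's y), 28 mm high, 0.6 kg, lying on the plank. Origin in the middle of its underside: the end towards the wedge is 90 mm from it at -y; at the other end it has 0.5 to 2 mm of play to the end stop.
- pestle: Loose round wooden pestle standing upright on its flat foot, 130 mm high, 0.16 kg. Origin in the centre of the foot, z up. Foot 42 mm across; waist 28 mm across from 80 to 104 mm above the foot (grip it there); knob 34 mm across above.
- salt_shaker: Steel shaker, 68 mm across, 103 mm high, a bystander. Origin under its centre.
- red_bowl: Red bowl, 115 mm across, 59 mm high, a bystander. Origin under its centre.
- bench_timer: White kitchen timer lying flat, 79 by 81 by 19 mm, a bystander. Origin under its centre.
Mind the look-alikes: they are no part of the job. What is shaped like the wedge but pink or red is not meant.

How it is judged:
By the outcome, as a careful person would: the job done as asked, in the order asked, and still so for the second after the job is handed in, with the robot touching nothing.
It also fails if it takes over 58 s, if anything falls off the work surface, if the arm or the gripper's body presses on something with over 40 N, if the wrist force passes 120 N, or if a joint passes its speed limit or range.

### The arm

A 6-joint arm with a two-finger parallel gripper is mounted at the origin on a cart in front of the work surface, level with it; the furniture and walls round the work are solid. World frame = base frame: x ahead of the robot, y to its left, z up, the work surface at z = 0. Lengths are in mm, angles in rad, forces in N, time in s.
With the tool pointing down it reaches from about 275 to 1000 mm from the base axis. Payload 8.4 kg.
Tool frame: the origin (TCP) lies between the finger pads; the fingertips stand r.finger_overhang ahead of it and the grasp point (between the pads) is the TCP (r.finger_overhang is the distance from the TCP to the fingertips, in mm); z points along the fingers, y is the line along which they close (so a half turn about z gives the same grasp; the last joint's range is limited). The gripper opens to 85 mm and grips with 20 to 120 N. Pads are 22 mm wide; open, the fingers measure 114 mm over their backs; the gripper's body (76 mm by 85 mm) begins 54 mm behind the grasp point. The pads swing forward as they close: fully open they stand 13 mm farther back than shut.
Start: joints at [1.135, 0.353, 1.633, -0, 1.155, -0.002], TCP at [262.7, 567.113, 250.281] pointing down, gripper open.
Joint ranges: [-2.63, 2.63], [-0.92, 2.1], [0.06, 2.66], [-1.3, 4.44], [0, 2.69], [-3.02, 3.02]. Speed limits (rad/s): [2.22, 2.22, 2.79, 3.14, 3.14, 3.14].

### API

Orientations are given as [roll, pitch, yaw] about the fixed x, y, z axes, in that order (R = Rz(yaw) Ry(pitch) Rx(roll)).
In Python, from rig import r, cams, sign_off gives the robot as it stands.
- The arm moves only by the shell command python3 -m crank 'ROWS' [FORCE]. ROWS is JSON, a list of rows, each a list of 7 numbers: the shift along the tool's x, y, z in m, then the turn, a rotation vector about the tool's x, y, z in rad, then the closure, from 0 (fully open) to 1 (shut). In form: [[dx, dy, dz, ax, ay, az, gripper], ...]. A call has 1 to 5 rows; each row is the pose to reach, as a shift and turn from the pose commanded when the call began, along the tool's axes at that moment; what a row does not reach only later rows make up. A row lasts 1/10 s, in which the tool goes at most 50 mm and 8.59 degrees, less where a joint would pass 70% of its speed; a pose out of reach is approached as far as the arm can. A call with a gripper value outside its range is refused whole. The fingers move at their own pace and stop on an object; FORCE is the grip in N (left out, the last holds). Time passes only in rows, so rows that repeat a pose let the fingers close. It gives the time, the measured TCP pose, the force, the opening and the grip force at its end, in the units of the state.
- r.sense(): the state, without advancing time (a new reading comes with each control period).
- cams.grab_frame(name): name is "side" or "top"; returns a dict with "image" (420x560x3 uint8, red, green, blue), "fx", "fy", "cx", "cy" (pixels), "position" and "orientation" of the camera in the world. Camera axes: x right, y down, z forward; pixel columns grow to the right and rows downward; lengths in mm; the calibration is good to about 2 mm. A picture is of the moment at which its call begins. There is no depth.
- sign_off(): hands the job in; it is judged then, once.
The state is a dict: "clock": time; "qpos": joint angles; "qvel": joint speeds; "joint_efforts": joint torques, N m; "eef_pos": TCP position; "tcp_rot": TCP orientation; "contact_force": force on the tool from outside, world axes, zero at the start; "wrist_torque": the same for the moment, N m; "opening": opening from 0.0 (shut) to 1.0 (fully open); "grasp_force": force on a finger pad.
Only numpy, scipy, OpenCV 4.12 (cv2) and the standard library are available. Lean on these libraries where they do the work, as an engineer would, in place of code of your own. Each camera call takes 0.05 s, during which the arm holds its last target. There are 200 camera calls.

## Working session

There is one attempt and no reset: what is moved stays moved. The work goes in short steps, Python scripts to look and compute and a shell command to move; the robot and the scene stay as the last step left them, time stands still between calls to the robot, and variables do not carry over. Pictures are saved under pics/ and viewed, at most 10 in all, crops included, and the job is handed in when it is done.

```bash
mkdir -p pics; ls; python3 - <<'E'
from rig import r,cams
import cv2,numpy as np
s=r.sense(); print(s, r.finger_overhang)
for n in("side","top"):
    f=cams.grab_frame(n); print(n,{k:v for k,v in f.items() if k!="image"})
    cv2.imwrite(f"pics/{n}0.png",f["image"][:,:,::-1])
E
```

```text
pics
{'clock': 0.0, 'qpos': array([ 1.13461753e+00,  3.53656566e-01,  1.63414883e+00,  2.63047209e-05,
        1.15522257e+00, -2.41297036e-03]), 'qvel': array([ 0.00078469,  0.00109769, -0.00017515, -0.00017633, -0.00067396,
        0.00094001]), 'joint_efforts': array([ 2.70953424e-03, -6.05273366e+01, -3.42062688e+01,  1.26640748e-04,
        9.47699620e-03, -5.62941651e-06]), 'eef_pos': array([262.48521848, 566.69595754, 249.55012761]), 'tcp_rot': array([-3.14015740e+00, -2.75138297e-05,  2.70781617e+00]), 'contact_force': array([-0.07253936,  0.7357249 ,  0.3417099 ]), 'wrist_torque': array([ 0.01623561, -0.01028239,  0.03279227]), 'grasp_force': 0.0, 'opening': 1.0007320920622569} 19.0
side {'fx': 414.8072515421828, 'fy': 414.8072515421828, 'cx': 283.6527120113857, 'cy': 215.68640060764346, 'position': array([ 367.56048827, -996.88956612,  593.50716696]), 'orientation': array([-2.10900686,  0.00909329, -0.18951676])}
top {'fx': 477.6720634345451, 'fy': 477.6720634345451, 'cx': 281.28309702515764, 'cy': 207.4336721156055, 'position': array([ 331.78886031, -150.24749906, 1364.02719045]), 'orientation': array([-2.99614837,  0.01299946, -1.54268922])}
```

View pics/side0.png

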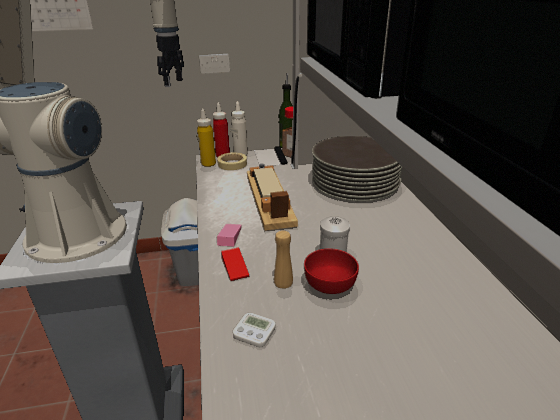

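View pics/top0.png

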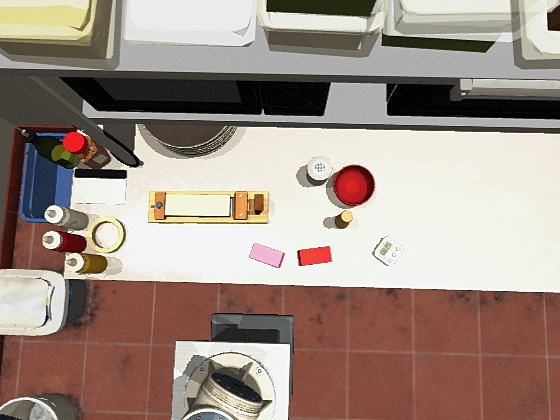

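The side picture shows the dark wedge at (280,203) in the holder and the pestle at (284,260). The top picture shows the wedge at (259,203), the pestle knob at about (345,216), and the holder at cols 149–268, rows 190–223.

Candidates for the wedge in the top view:
- Dark block at (259,203), in the parking slot. This is the one I choose.
- Pink block at (266,255): not meant.
- Red block at (315,256): not meant.
- Orange-brown cleat at (241,205): part of the holder.

Next is a close crop to check the choice.

```bash
cat > h.py <<'E'
import numpy as np,cv2
from scipy.spatial.transform import Rotation as R
def pix2w(f,u,v,z):
    d=R.from_euler('xyz',f["orientation"]).apply([(u-f["cx"])/f["fx"],(v-f["cy"])/f["fy"],1])
    p=np.array(f["position"]); return p+d*(z-p[2])/d[2]
def w2pix(f,p):
    c=R.from_euler('xyz',f["orientation"]).inv().apply(np.array(p,float)-f["position"])
    c=np.atleast_2d(c); return np.c_[f["fx"]*c[:,0]/c[:,2]+f["cx"],f["fy"]*c[:,1]/c[:,2]+f["cy"]]
def crop(f,x0,y0,w,h,k,name):
    cv2.imwrite(name,cv2.resize(f["image"][y0:y0+h,x0:x0+w,::-1],None,fx=k,fy=k,interpolation=cv2.INTER_CUBIC))
E
python3 - <<'E'
from rig import cams
from h import *
t=cams.grab_frame("top"); s=cams.grab_frame("side")
a=np.full((600,800,3),0,np.uint8)
A=cv2.resize(t["image"][180:236,140:370,::-1],None,fx=3.4,fy=3.4,interpolation=cv2.INTER_CUBIC)
B=cv2.resize(s["image"][160:300,240:365,::-1],None,fx=2.8,fy=2.8,interpolation=cv2.INTER_CUBIC)
a[:A.shape[0],:A.shape[1]]=A; a[200:200+B.shape[0],:B.shape[1]]=B
C=cv2.resize(t["image"][185:228,225:275,::-1],None,fx=8,fy=8,interpolation=cv2.INTER_CUBIC)
a[200:200+C.shape[0],390:790]=C
cv2.imwrite("pics/c1.png",a)
for n,(u,v),z in[("holder BL",(149,223),25),("TL",(149,191),25),("BR",(268,223),25),("TR",(268,191),25),("wedge",(259,203),98),("pestle",(345,216),130)]: print(n,pix2w(t,u,v,z).round(1))
E
```

```text
holder BL [473.1 245.7  25. ]
TL [564.9 252.   25. ]
BR [482.  -91.1  25. ]
TR [573.7 -88.2  25. ]
wedge [527.2 -68.4  98. ]
pestle [ 493.9 -295.4  130. ]
```

View pics/c1.png

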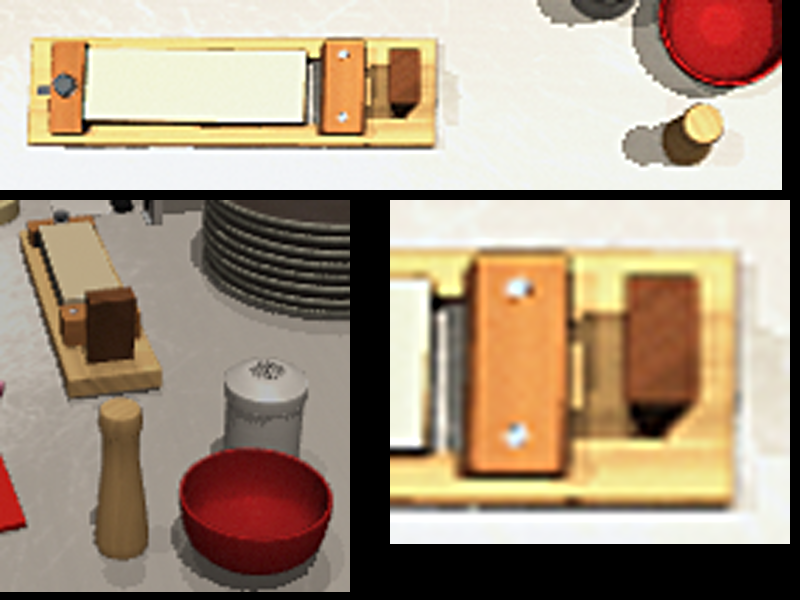

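The crop confirms the choice: the dark brown wedge stands in the parking slot behind the orange cleat, turned as it must stand in the gap. Now I'll work out positions in the holder frame.

```bash
cat >> h.py <<'E'
TH=0.0265
def Hw(c,p): # holder->world
    return np.array([c[0]+np.cos(TH)*p[0]-np.sin(TH)*p[1], c[1]+np.sin(TH)*p[0]+np.cos(TH)*p[1], p[2]])
def Wh(c,p):
    d=np.array(p)[:2]-c[:2]; return np.r_[R.from_euler('z',-TH).apply(np.r_[d,0])[:2],p[2]]
def delta(target,yaw=None):
    from rig import r
    s=r.sense(); Rt=R.from_euler('xyz',s["tcp_rot"]); d=Rt.inv().apply(np.array(target)-s["eef_pos"])/1000
    a=np.zeros(3)
    if yaw is not None: a=(Rt.inv()*R.from_euler('xyz',[np.pi,0,yaw])).as_rotvec()
    print("delta",d.round(4),"rot",a.round(4),"at",s["eef_pos"].round(1),"F",s["contact_force"].round(1),"clk",round(s["clock"],2),"open",round(s["opening"],3),"grip",round(s["grasp_force"],1))
def tri(*obs):
    from scipy.optimize import least_squares
    return least_squares(lambda p:np.concatenate([w2pix(f,p)[0]-uv for f,uv in obs]),[500,-200,100]).x
E
python3 - <<'E'
from rig import cams
from h import *
t=cams.grab_frame("top"); s=cams.grab_frame("side")
# colour masks for edges: holder wood vs worktop via saturation
hsv=cv2.cvtColor(t["image"],cv2.COLOR_RGB2HSV); m=(hsv[...,1]>70).astype(np.uint8); m[:,:140]=0;m[:,290:]=0;m[:183]=0;m[235:]=0
c=max(cv2.findContours(m,0,1)[0],key=cv2.contourArea); rr=cv2.minAreaRect(c); print(rr)
P=[pix2w(t,u,v,25)for u,v in[(148.6,191.5),(148.6,222.2),(268.2,191.5),(268.2,222.2)]]
box=cv2.boxPoints(rr); print([pix2w(t,*b,25).round(1)[:2] for b in box])
C=np.mean(P,0); print("C",C.round(1))
for n,uv,z in[("wedge top+y mid",(254.8,202.4),98),("wedge top-y mid",(263.4,202.4),98),("wedge x+",(259.1,194.4),98),("wedge x-",(259.1,210.4),98),("stone end",(230.0,206),53),("stone far",(140+85/3.4,206),53)]:
    w=pix2w(t,*uv,z); print(n,w.round(1),Wh(C,w).round(1))
print("knob tri",tri((t,(347.1,215.9)),(s,(283.2,234.3))).round(1), "foot", pix2w(s,283.9,281,0).round(1),"knob130",pix2w(t,347.1,215.9,130).round(1))
print("pred px of parked wedge top in side",w2pix(s,[Hw(C,(x,y,98)) for x,y in((-22,-144),(22,-144),(-22,-170),(22,-170))]).round(1))
delta(Hw(C,(0,-151,250)),np.pi/2+TH)
E
```

```text
((208.0, 206.5), (31.0, 120.0), 90.0)
[array([564.8, 254.9]), array([573.7, -88.2]), array([484.9, -91. ]), array([475.8, 248.7])]
C [523.8  79.9  25. ]
wedge top+y mid [528.5 -57.1  98. ] [   1.  -137.1   98. ]
wedge top-y mid [529.1 -80.2  98. ] [   1.  -160.2   98. ]
wedge x+ [550.6 -67.9  98. ] [  22.8 -148.5   98. ]
wedge x- [507.1 -69.4  98. ] [ -20.6 -148.8   98. ]
stone end [523.6  14.8  53. ] [ -2.  -65.1  53. ]
stone far [518.8 196.   53. ] [ -1.9 116.2  53. ]
knob tri [ 495.3 -301.3  127. ] foot [ 497.1 -296.     0. ] knob130 [ 494.3 -300.8  130. ]
pred px of parked wedge top in side [[269.8 193.5]
 [286.6 191.6]
 [271.7 198.2]
 [288.8 196.3]]
delta [-5.088e-01 -4.675e-01  2.000e-04] rot [-4.0000e-04  2.0000e-04  1.1105e+00] at [262.6 567.  250. ] F [ 0.3 -0.2 -0.2] clk 0.3 open 1.001 grip 0.0
```

```bash
python3 - <<'E'
from rig import cams
from h import *
t=cams.grab_frame("top"); s=cams.grab_frame("side")
for dy in (0,10):
    C=np.array([523.8-dy*.0265,79.9+dy,25])
    print("C",C.round(1))
    for n,p in [("stone end",(0,-76.5,53)),("cleat foot",(0,-84.4,25)),("cleat top front 80",(0,-95.4,80)),("cleat top front 55",(0,-90.4,55)),("slot +y",(0,-142.5,25)),("slot -y",(0,-157.5,25)),("wedge flat",(0,-144,98)),("wedge back",(0,-170,98)),("end",(0,-170,25))]:
        w=Hw(C,p); print(n,w.round(1),"top",w2pix(t,w)[0].round(1),"side",w2pix(s,w)[0].round(1))
a=np.vstack([cv2.resize(t["image"][185:228,220:275,::-1],None,fx=9,fy=9,interpolation=cv2.INTER_NEAREST)])
b=cv2.resize(s["image"][180:230,255:300,::-1],None,fx=6,fy=6,interpolation=cv2.INTER_NEAREST)
o=np.zeros((390,780,3),np.uint8);o[:387,:495]=a;o[:300,500:770]=b;cv2.imwrite("pics/c2.png",o)
E
```

```text
C [523.8  79.9  25. ]
stone end [525.8   3.4  53. ] top [234.1 205.3] side [273.5 196. ]
cleat foot [526.   -4.5  25. ] top [238.  206.8] side [274.3 206.1]
cleat top front 80 [526.3 -15.5  80. ] top [239.9 203.8] side [274.6 190.3]
cleat top front 55 [526.2 -10.5  55. ] top [239.  205.2] side [274.5 197.6]
slot +y [527.6 -62.5  25. ] top [258.5 206.8] side [278.5 216.6]
slot -y [528.  -77.5  25. ] top [263.7 206.8] side [279.7 219.5]
wedge flat [527.6 -64.   98. ] top [257.4 202.8] side [278.2 192.6]
wedge back [528.3 -90.   98. ] top [267.  202.8] side [280.3 197.2]
end [528.3 -90.   25. ] top [268.1 206.8] side [280.7 221.9]
C [523.5  89.9  25. ]
stone end [525.6  13.4  53. ] top [230.5 205.3] side [272.8 194.3]
cleat foot [525.8   5.5  25. ] top [234.5 206.8] side [273.6 204.4]
cleat top front 80 [526.1  -5.5  80. ] top [236.3 203.8] side [273.9 188.7]
cleat top front 55 [ 5.259e+02 -5.000e-01  5.500e+01] top [235.4 205.2] side [273.7 196. ]
slot +y [527.3 -52.5  25. ] top [254.9 206.8] side [277.8 214.7]
slot -y [527.7 -67.5  25. ] top [260.2 206.8] side [278.9 217.5]
wedge flat [527.4 -54.   98. ] top [253.6 202.8] side [277.4 190.8]
wedge back [528. -80.  98.] top [263.3 202.8] side [279.5 195.4]
end [528. -80.  25.] top [264.6 206.8] side [279.9 219.9]
```

View pics/c2.png

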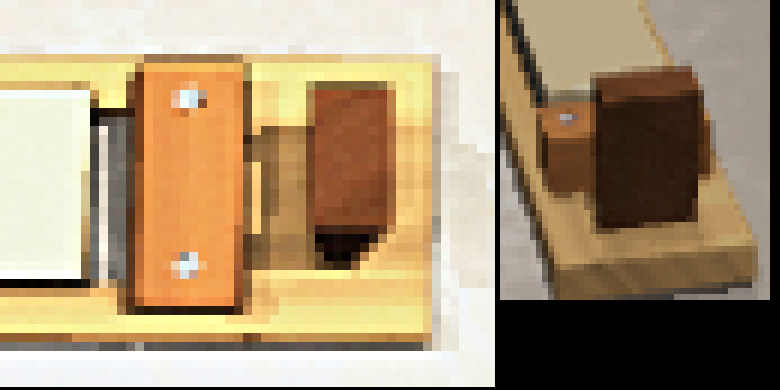

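The match is clear once the holder origin is taken at about (523.5, 89.9). The wedge's top face spans top-view u 254–264 and v 194–210, and the stone's end is at u≈230. That gives wedge centre x≈528.5, flat face y≈−55 and stone end y≈14.5. Moving now.

```bash
python3 -m crank '[[-0.506,-0.459,0.05,0,0,1.11,0],[-0.506,-0.459,0.05,0,0,1.11,0],[-0.506,-0.459,0.05,0,0,1.11,0],[-0.506,-0.459,0.05,0,0,1.11,0],[-0.506,-0.459,0.05,0,0,1.11,0]]'; python3 -c "
from h import *
delta((528.5,-62,200),np.pi/2+TH)"
```

```text
clock: 0.9
eef_pos: [360.2, 335.8, 232.1]
tcp_rot: [3.141, -0.0, 1.952]
contact_force: [1.0, 0.2, 0.1]
opening: 1.002
grasp_force: 0.0
delta [-0.4318  0.0081  0.032 ] rot [ 6.000e-04 -2.000e-04  3.548e-01] at [360.2 335.8 232.1] F [1.  0.2 0.1] clk 0.9 open 1.002 grip 0.0
```

```bash
python3 -m crank '[[-0.432,0.008,0.032,0,0,0.355,0],[-0.432,0.008,0.032,0,0,0.355,0],[-0.432,0.008,0.032,0,0,0.355,0],[-0.432,0.008,0.032,0,0,0.355,0],[-0.432,0.008,0.032,0,0,0.355,0]]' >/dev/null; python3 -c "
from h import *
delta((528.5,-62,200),np.pi/2+TH)"
```

```text
delta [-0.1706  0.0643  0.0138] rot [ 0.0009 -0.0002  0.0055] at [458.8 106.5 213.8] F [ 1.  -0.3 -0.6] clk 1.4 open 1.002 grip 0.0
```

```bash
python3 -m crank '[[-0.17,0.064,0.013,0,0,0.005,0],[-0.17,0.064,0.013,0,0,0.005,0],[-0.17,0.064,0.013,0,0,0.005,0],[-0.17,0.064,0.013,0,0,0.005,0],[-0.17,0.064,0.013,0,0,0.005,0]]' >/dev/null; python3 -c "
from h import *
delta((528.5,-62,96),np.pi/2+TH)"
```

```text
delta [ 0.001  -0.0006  0.1044] rot [ 0.0009  0.0009 -0.003 ] at [529.  -62.9 200.4] F [-0.1  0.8  0.6] clk 1.9 open 0.997 grip 0.0
```

```bash
python3 -m crank '[[0.001,0,0.045,0,0,-0.003,0],[0.001,0,0.085,0,0,-0.003,0],[0.001,0,0.104,0,0,-0.003,0],[0.001,0,0.104,0,0,-0.003,0.3],[0.001,0,0.104,0,0,-0.003,0.3]]' 20; python3 - <<'E'
from rig import cams
from h import *
delta((528.5,-62,96),np.pi/2+TH)
t=cams.grab_frame("top"); s=cams.grab_frame("side")
o=np.zeros((500,780,3),np.uint8);o[:480,:400]=cv2.resize(t["image"][170:230,220:270,::-1],None,fx=8,fy=8);o[:480,405:765]=cv2.resize(s["image"][160:240,250:310,::-1],None,fx=6,fy=6);cv2.imwrite("pics/c3.png",o)
E
```

```text
clock: 2.4
eef_pos: [527.7, -58.0, 97.0]
tcp_rot: [-3.141, -0.0, 1.601]
contact_force: [0.6, -0.2, 0.8]
opening: 0.708
grasp_force: 0.0
delta [-0.0041  0.0007  0.001 ] rot [-0.0002 -0.0001  0.004 ] at [527.7 -58.   97. ] F [ 0.6 -0.2  0.8] clk 2.4 open 0.708 grip 0.0
```

View pics/c3.png

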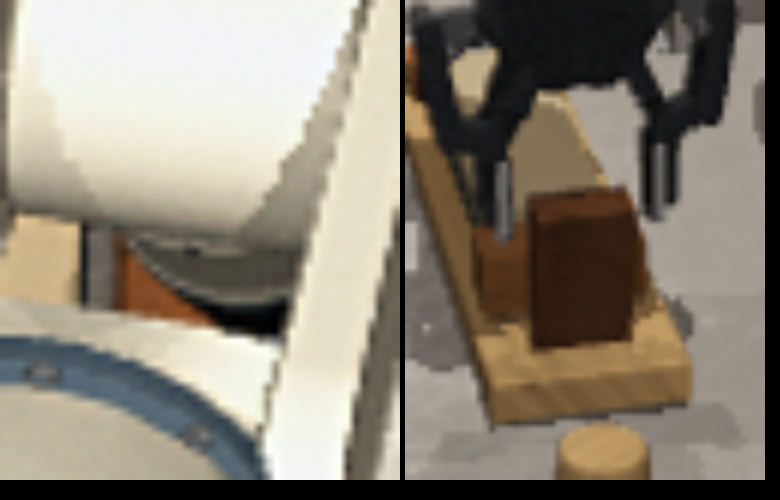

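The side view shows the fingers straddling the wedge top. TCP y is 4 mm too far toward the stone, so I'll correct that, then close.

```bash
python3 -m crank '[[-0.004,0,0.001,0,0,0.003,0.3],[-0.004,0,0.001,0,0,0.003,0.6],[-0.004,0,0.001,0,0,0.003,0.6],[-0.004,0,0.001,0,0,0.003,0.6],[-0.004,0,0.001,0,0,0.003,0.6]]' 40; python3 -c "
from h import *
delta((528.5,-62,160),np.pi/2+TH)"
```

```text
clock: 3.0
eef_pos: [528.4, -62.8, 96.6]
tcp_rot: [3.14, 0.0, 1.598]
contact_force: [-1.0, -1.1, 6.2]
opening: 0.506
grasp_force: 39.7
delta [ 0.0007  0.0002 -0.0634] rot [0.0016 0.0004 0.0004] at [528.4 -62.8  96.6] F [-1.  -1.1  6.2] clk 3.0 open 0.506 grip 39.7
```

```bash
python3 -m crank '[[0,0,-0.03,0,0,0,0.6],[0,0,-0.06,0,0,0,0.6],[0,0,-0.1,0,0,0,0.6],[0,0,-0.1,0,0,0,0.6],[0,0,-0.1,0,0,0,0.6]]'; python3 -c "
from h import *
delta((527,5,196),np.pi/2+TH)"
```

```text
clock: 3.5
eef_pos: [528.2, -62.6, 196.7]
tcp_rot: [3.139, 0.0, 1.598]
contact_force: [0.1, -0.4, -1.9]
opening: 0.505
grasp_force: 42.3
delta [0.0676 0.0006 0.0006] rot [0.0025 0.0004 0.0003] at [528.2 -62.6 196.7] F [ 0.1 -0.4 -1.9] clk 3.5 open 0.505 grip 42.3
```

```bash
python3 -m crank '[[0.035,0,0,0,0,0,0.6],[0.068,0,0,0,0,0,0.6],[0.068,0,0.015,0,0,0,0.6],[0.068,0,0.03,0,0,0,0.6],[0.068,0,0.03,0,0,0,0.6]]'; python3 - <<'E'
from rig import cams
from h import *
delta((526.4,5.5,148),np.pi/2+TH)
t=cams.grab_frame("top"); s=cams.grab_frame("side")
o=np.zeros((500,780,3),np.uint8);o[:480,:400]=cv2.resize(t["image"][170:230,200:250,::-1],None,fx=8,fy=8);o[:480,405:765]=cv2.resize(s["image"][160:240,240:300,::-1],None,fx=6,fy=6);cv2.imwrite("pics/c4.png",o)
E
```

```text
clock: 4.0
eef_pos: [523.6, 5.7, 162.6]
tcp_rot: [-3.136, -0.0, 1.598]
contact_force: [-0.5, -0.7, -0.7]
opening: 0.501
grasp_force: 42.3
delta [-0.0003  0.0029  0.0146] rot [-0.0056 -0.0001  0.001 ] at [523.6   5.7 162.6] F [-0.5 -0.7 -0.7] clk 4.0 open 0.501 grip 42.3
```

View pics/c4.png

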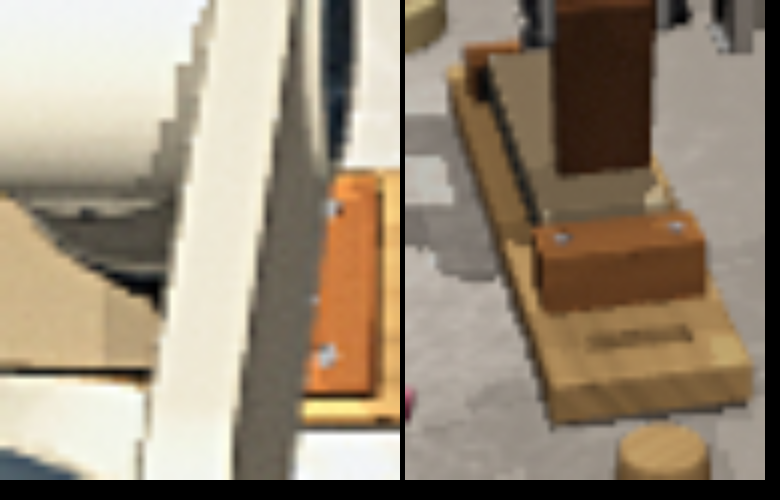

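```bash
python3 - <<'E'
from rig import cams
from h import *
s=cams.grab_frame("side")
delta((525.5,5.7,148),np.pi/2+TH)
ul,ur=240+(557-405)/6,240+(652-405)/6
print("tip corners",pix2w(s,ul,160+174/6,74.2).round(1),pix2w(s,ur,160+168/6,74.2).round(1))
print("stone end corners",pix2w(s,240+(541-405)/6,160+221/6,53).round(1),pix2w(s,240+(655-405)/6,160+208/6,53).round(1))
for zt in(55,80):print("cleat back top",zt,pix2w(s,240+(537-405)/6,160+256/6,zt).round(1),pix2w(s,240+(703-405)/6,160+240/6,zt).round(1))
E
```

```text
delta [ 0.0004 -0.0001  0.0173] rot [-0.001  -0.      0.0001] at [525.6   5.3 165.3] F [ 0.4 -0.6 -0.4] clk 4.15 open 0.504 grip 42.3
tip corners [504.5   8.6  74.2] [548.1   5.6  74.2]
stone end corners [495.8   4.5  53. ] [549.4   6.2  53. ]
cleat back top 55 [488.8 -31.5  55. ] [564.2 -32.1  55. ]
cleat back top 80 [483.1 -76.3  80. ] [555.1 -76.9  80. ]
```

```bash
python3 -m crank '[[0,0,0.01,0,0,0,0.6],[0,0,0.02,0,0,0,0.6],[0,0,0.026,0,0,0,0.6],[0,0,0.031,0,0,0,0.6],[0,0,0.031,0,0,0,0.6]]'; python3 -c "
from h import *
delta((525.5,5.7,120),np.pi/2+TH)"
```

```text
clock: 4.65
eef_pos: [525.3, 5.5, 133.7]
tcp_rot: [-3.14, -0.0, 1.598]
contact_force: [0.4, 0.9, 0.3]
opening: 0.501
grasp_force: 42.3
delta [0.0002 0.0002 0.0137] rot [-0.0015 -0.      0.0004] at [525.3   5.5 133.7] F [0.4 0.9 0.3] clk 4.65 open 0.501 grip 42.3
```

Tip is at z≈45, already below the mouth, with no contact. Continuing gently.

```bash
for i in 1 2; do echo; done; python3 -m crank '[[0,0,0.003,0,0,0,0.6],[0,0,0.006,0,0,0,0.6],[0,0,0.009,0,0,0,0.6],[0,0,0.011,0,0,0,0.6],[0,0,0.012,0,0,0,0.6]]'
```

```text
clock: 5.15
eef_pos: [525.8, 5.6, 122.4]
tcp_rot: [-3.141, -0.0, 1.598]
contact_force: [0.1, 1.0, 0.0]
opening: 0.505
grasp_force: 42.3
```

```bash
python3 -m crank '[[0,0,0.002,0,0,0,0.6],[0,0,0.004,0,0,0,0.6],[0,0,0.005,0,0,0,0.6],[0,0,0.006,0,0,0,0.6],[0,0,0.006,0,0,0,0.6]]'
```

```text
clock: 5.65
eef_pos: [526.3, 6.1, 116.7]
tcp_rot: [3.141, -0.001, 1.597]
contact_force: [1.0, 6.3, 0.8]
opening: 0.505
grasp_force: 42.5
```

The cleat is pushing the wedge toward +y, so I'll ease 1.5 mm toward the stone.

```bash
python3 -m crank '[[0.0008,0,-0.001,0,0,0,0.6],[0.0015,0,-0.001,0,0,0,0.6],[0.0015,0,-0.001,0,0,0,0.6]]'
```

```text
clock: 5.95
eef_pos: [525.7, 6.8, 117.5]
tcp_rot: [-3.141, 0.001, 1.598]
contact_force: [-0.9, 0.7, -0.6]
opening: 0.506
grasp_force: 42.3
```

```bash
python3 -m crank '[[0,0,0.001,0,0,0,0.6],[0,0,0.002,0,0,0,0.6],[0,0,0.002,0,0,0,0.6]]'
```

```text
clock: 6.25
eef_pos: [525.8, 7.0, 115.4]
tcp_rot: [-3.141, -0.0, 1.598]
contact_force: [0.3, 0.5, -1.0]
opening: 0.509
grasp_force: 42.3
```

```bash
python3 -m crank '[[0.0005,0,0.002,0,0,0,0.6],[0.0005,0,0.003,0,0,0,0.6],[0.0005,0,0.003,0,0,0,0.6]]'
```

```text
clock: 6.55
eef_pos: [525.7, 7.6, 112.4]
tcp_rot: [-3.141, -0.0, 1.598]
contact_force: [-0.1, 1.1, 0.2]
opening: 0.505
grasp_force: 42.3
```

```bash
python3 -m crank '[[0.0005,0,0.002,0,0,0,0.6],[0.0005,0,0.003,0,0,0,0.6],[0.0005,0,0.003,0,0,0,0.6]]'
```

```text
clock: 6.85
eef_pos: [525.8, 8.1, 109.4]
tcp_rot: [-3.142, -0.0, 1.598]
contact_force: [1.3, 2.3, -2.0]
opening: 0.504
grasp_force: 42.1
```

Tip at z≈21, well down in the gap and loose. Releasing.

```bash
python3 -m crank '[[0,0,0,0,0,0,0.4],[0,0,0,0,0,0,0.3],[0,0,0,0,0,0,0.2],[0,0,0,0,0,0,0],[0,0,0,0,0,0,0]]'; python3 -m crank '[[0,0,-0.04,0,0,0,0],[0,0,-0.09,0,0,0,0],[0,0,-0.12,0,0,0,0],[0,0,-0.12,0,0,0,0],[0,0,-0.12,0,0,0,0]]'; python3 - <<'E'
from rig import cams
from h import *
delta((495,-299,230),np.pi/2+TH)
t=cams.grab_frame("top"); s=cams.grab_frame("side")
o=np.zeros((500,780,3),np.uint8);o[:480,:400]=cv2.resize(t["image"][170:230,200:250,::-1],None,fx=8,fy=8);o[:480,405:765]=cv2.resize(s["image"][160:240,240:300,::-1],None,fx=6,fy=6);cv2.imwrite("pics/c5.png",o)
E
```

```text
clock: 7.35
eef_pos: [525.8, 7.9, 109.6]
tcp_rot: [3.142, 0.0, 1.598]
contact_force: [0.4, -0.5, -0.2]
opening: 0.998
grasp_force: 0.0
clock: 7.85
eef_pos: [526.0, 8.0, 230.0]
tcp_rot: [3.14, 0.0, 1.598]
contact_force: [-0.1, -0.3, 0.2]
opening: 1.004
grasp_force: 0.0
delta [-0.306  -0.0393 -0.    ] rot [0.0014 0.0001 0.0006] at [526.   8. 230.] F [-0.1 -0.3  0.2] clk 7.85 open 1.004 grip 0.0
```

View pics/c5.png

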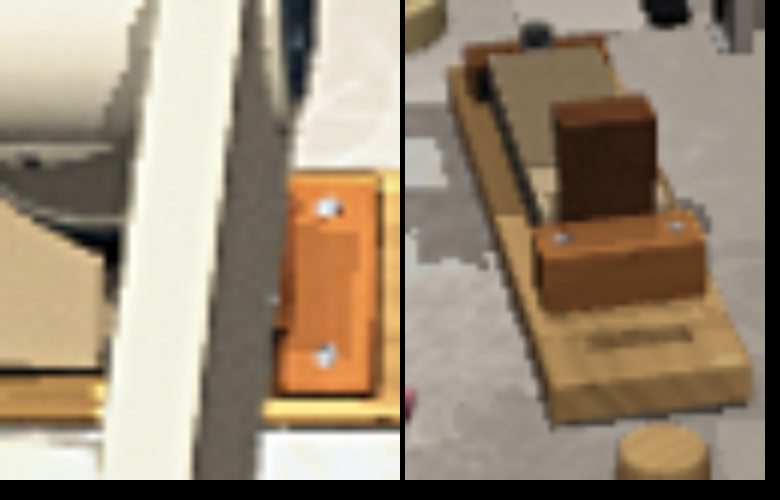

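The wedge stands upright in the gap (side view, top at (600,110)), clear of the cleat and upright. On to the pestle.

```bash
python3 -m crank '[[-0.306,-0.039,0,0,0,0,0],[-0.306,-0.039,0,0,0,0,0],[-0.306,-0.039,0,0,0,0,0],[-0.306,-0.039,0,0,0,0,0],[-0.306,-0.039,0,0,0,0,0]]' >/dev/null;  python3 -c "
from h import *
delta((495,-299.5,230),np.pi/2+TH)"
```

```text
delta [-0.057  -0.0062 -0.0022] rot [-0.0024 -0.0013  0.0006] at [ 499.6 -242.3  227.8] F [ 0.2 -0.5  0.3] clk 8.45 open 1.0 grip 0.0
```

```bash
python3 -m crank '[[-0.04,-0.005,0,0,0,0,0],[-0.056,-0.006,0,0,0,0,0],[-0.056,-0.006,0,0,0,0,0],[-0.056,-0.006,0,0,0,0,0]]' >/dev/null;  python3 - <<'E'
from rig import cams
from h import *
t=cams.grab_frame("top"); s=cams.grab_frame("side")
delta((495,-299.5,92),np.pi/2+TH)
o=np.zeros((500,780,3),np.uint8);o[:480,:400]=cv2.resize(t["image"][170:242,310:370,::-1],None,fx=6.66,fy=6.66)[:480,:400] if False else cv2.resize(t["image"][170:242,310:370,::-1],(400,480));o[:480,405:765]=cv2.resize(s["image"][180:300,240:330,::-1],(360,480));cv2.imwrite("pics/c6.png",o)
E
```

```text
delta [-0.0043 -0.0014  0.1369] rot [-0.001  -0.0011  0.0017] at [ 496.4 -295.3  229. ] F [-0.4  1.4 -0.4] clk 8.95 open 0.999 grip 0.0
```

View pics/c6.png

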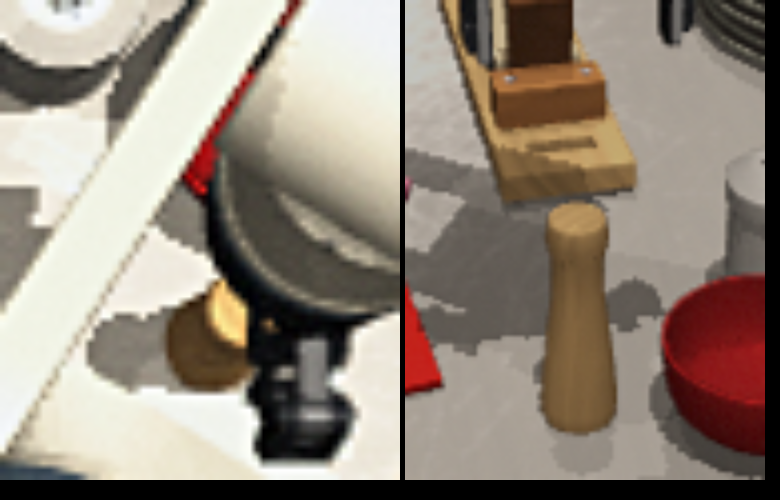

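```bash
python3 - <<'E'
from rig import cams
from h import *
t=cams.grab_frame("top"); s=cams.grab_frame("side")
g=lambda p:((w2pix(t,p)[0]-[310,170])*6.667).round(0)
print("finger exp",g((446,-295.3,240)),g((446,-295.3,215)),"knob@-300",g((495.3,-300.5,130)),"foot",g((495.3,-300.5,0)))
print(pix2w(s,283.3,283.4,0).round(1),pix2w(s,283,233.75,130).round(1))
E
```

```text
finger exp [269. 401.] [260. 408.] knob@-300 [247. 303.] foot [209. 342.]
[ 494.2 -303.7    0. ] [ 494.9 -303.6  130. ]
```

```bash
python3 -m crank '[[-0.008,-0.001,0.03,0,0,0,0],[-0.008,-0.001,0.07,0,0,0,0],[-0.008,-0.001,0.11,0,0,0,0],[-0.008,-0.001,0.13,0,0,0,0],[-0.008,-0.001,0.136,0,0,0,0]]' ;  python3 -c "
from h import *
delta((495,-303,92),np.pi/2+TH)"
```

```text
clock: 9.55
eef_pos: [494.5, -303.1, 91.2]
tcp_rot: [-3.138, -0.002, 1.599]
contact_force: [0.1, 0.2, 0.2]
opening: 1.003
grasp_force: 0.0
delta [ 0.0001  0.0005 -0.0008] rot [-0.0034 -0.0023  0.0017] at [ 494.5 -303.1   91.2] F [0.1 0.2 0.2] clk 9.55 open 1.003 grip 0.0
```

```bash
python3 -m crank '[[0,0,-0.001,0,0,0,0.4],[0,0,-0.001,0,0,0,0.6],[0,0,-0.001,0,0,0,0.8],[0,0,-0.001,0,0,0,0.8],[0,0,-0.001,0,0,0,0.8]]' 50; python3 -m crank '[[0,0,-0.001,0,0,0,0.8],[0,0,-0.011,0,0,0,0.8],[0,0,-0.031,0,0,0,0.8],[0,0,-0.031,0,0,0,0.8]]' ;  python3 - <<'E'
from rig import cams
from h import *
t=cams.grab_frame("top"); s=cams.grab_frame("side")
delta((527,-3,260),np.pi/2+TH)
o=np.zeros((500,780,3),np.uint8);o[:480,:400]=cv2.resize(t["image"][170:242,310:370,::-1],(400,480));o[:480,405:765]=cv2.resize(s["image"][180:300,240:330,::-1],(360,480));cv2.imwrite("pics/c7.png",o)
E
```

```text
clock: 10.05
eef_pos: [496.5, -305.6, 96.3]
tcp_rot: [3.139, 0.002, 1.598]
contact_force: [-0.6, 0.3, 8.1]
opening: 0.352
grasp_force: 45.8
clock: 10.45
eef_pos: [497.0, -305.8, 128.2]
tcp_rot: [3.138, 0.002, 1.598]
contact_force: [0.8, -0.4, -1.6]
opening: 0.346
grasp_force: 48.1
delta [ 0.301   0.0394 -0.1341] rot [0.0011 0.0007 0.0005] at [ 495.9 -305.1  126. ] F [ 0.2  1.2 -1.7] clk 10.55 open 0.353 grip 48.1
```

View pics/c7.png

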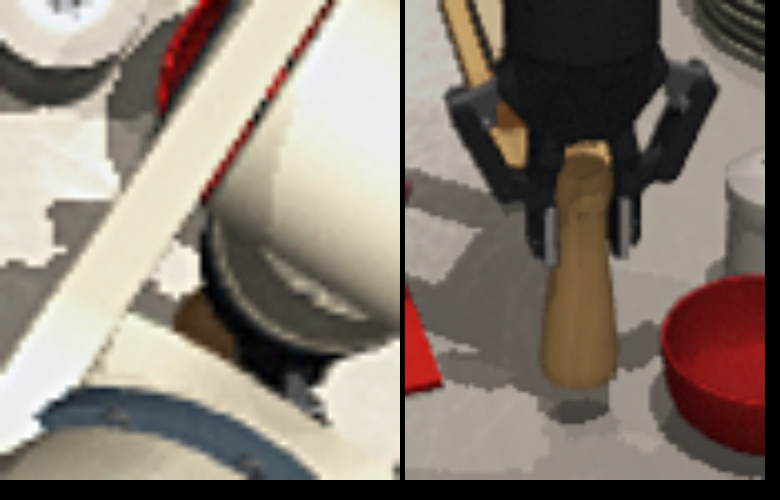

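Pestle gripped upright at the waist and lifted. Carrying it over the wedge.

```bash
python3 -m crank '[[0,0,-0.05,0,0,0,0.8],[0.03,0.004,-0.1,0,0,0,0.8],[0.075,0.01,-0.12,0,0,0,0.8],[0.12,0.016,-0.12,0,0,0,0.8],[0.165,0.022,-0.12,0,0,0,0.8]]'>/dev/null; python3 -c "
from h import *
delta((526,1,240),np.pi/2+TH)"
```

```text
delta [0.1385 0.0163 0.0061] rot [ 0.0014  0.0002 -0.0005] at [ 513.3 -137.9  246.1] F [ 0.3 -0.2 -2.7] clk 11.05 open 0.356 grip 48.7
```

```bash
python3 -m crank '[[0.04,0.004,0,0,0,0,0.8],[0.08,0.01,0,0,0,0,0.8],[0.11,0.014,0,0,0,0,0.8],[0.13,0.016,0.006,0,0,0,0.8],[0.13,0.016,0.006,0,0,0,0.8]]'>/dev/null; python3 -m crank '[[0,0,0,0,0,0,0.8],[0,0,0,0,0,0,0.8]]' >/dev/null;python3 - <<'E'
from rig import cams
from h import *
t=cams.grab_frame("top"); s=cams.grab_frame("side")
delta((526,1,240),np.pi/2+TH)
o=np.zeros((500,780,3),np.uint8);o[:480,:400]=cv2.resize(t["image"][170:242,200:260,::-1],(400,480));o[:480,405:765]=cv2.resize(s["image"][110:230,235:325,::-1],(360,480));cv2.imwrite("pics/c8.png",o)
E
```

```text
delta [ 0.0109  0.0007 -0.0005] rot [-0.0001  0.0002 -0.0007] at [525.6 -10.  239.5] F [-0.3 -0.1 -2. ] clk 11.85 open 0.351 grip 48.9
```

View pics/c8.png

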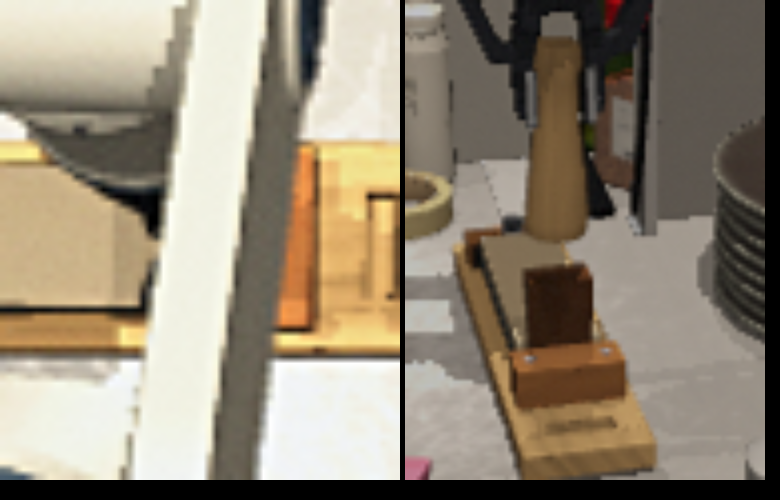

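The side view shows the pestle aligned in x with the wedge (556 vs 558) and about 10 mm short of it in y. I'll centre it, then feel down gently.

```bash
python3 -m crank '[[0.006,0.001,0.005,0,0,0,0.8],[0.011,0.001,0.015,0,0,0,0.8],[0.011,0.001,0.02,0,0,0,0.8],[0.011,0.001,0.022,0,0,0,0.8],[0.011,0.001,0.022,0,0,0,0.8]]'; python3 -m crank '[[0,0,0.002,0,0,0,0.8],[0,0,0.004,0,0,0,0.8],[0,0,0.006,0,0,0,0.8]]'
```

```text
clock: 12.35
eef_pos: [526.1, 2.0, 217.0]
tcp_rot: [-3.141, 0.0, 1.598]
contact_force: [-0.0, 0.4, -1.0]
opening: 0.354
grasp_force: 48.8
clock: 12.65
eef_pos: [526.5, 2.0, 211.6]
tcp_rot: [3.141, 0.0, 1.598]
contact_force: [-0.5, -0.4, -2.4]
opening: 0.352
grasp_force: 48.9
```

```bash
python3 -m crank '[[0,0,0.002,0,0,0,0.8],[0,0,0.004,0,0,0,0.8]]'; python3 -m crank '[[0,0,0.002,0,0,0,0.8],[0,0,0.003,0,0,0,0.8]]'
```

```text
clock: 12.85
eef_pos: [526.4, 2.0, 207.4]
tcp_rot: [3.142, 0.0, 1.598]
contact_force: [0.1, 0.5, -2.1]
opening: 0.351
grasp_force: 48.9
clock: 13.05
eef_pos: [526.9, 2.0, 205.0]
tcp_rot: [3.14, -0.0, 1.598]
contact_force: [-0.5, 0.4, 5.0]
opening: 0.352
grasp_force: 48.0
```

Contact at TCP z≈205. Starting light taps, reading the force at the bottom of each.

```bash
python3 -m crank '[[0,0,-0.004,0,0,0,0.8],[0,0,-0.004,0,0,0,0.8],[0,0,-0.001,0,0,0,0.8],[0,0,0.001,0,0,0,0.8]]'|grep -E "eef|contact"; python3 -m crank '[[0,0,-0.004,0,0,0,0.8],[0,0,-0.004,0,0,0,0.8],[0,0,-0.001,0,0,0,0.8],[0,0,0.001,0,0,0,0.8]]'|grep -E "eef|contact"
```

```text
eef_pos: [526.6, 2.0, 203.6]
contact_force: [0.1, 0.4, 4.9]
eef_pos: [526.5, 2.1, 202.6]
contact_force: [-0.7, 0.5, 8.3]
```

```bash
for i in 1; do python3 -m crank '[[0,0,-0.003,0,0,0,0.8],[0,0,-0.003,0,0,0,0.8],[0,0,0,0,0,0,0.8],[0,0,0.002,0,0,0,0.8]]'|grep -E "eef|contact"; done; python3 -m crank '[[0,0,-0.003,0,0,0,0.8],[0,0,-0.003,0,0,0,0.8],[0,0,0,0,0,0,0.8],[0,0,0.002,0,0,0,0.8]]'|grep -E "eef|contact"; python3 -m crank '[[0,0,-0.003,0,0,0,0.8],[0,0,-0.003,0,0,0,0.8],[0,0,0,0,0,0,0.8],[0,0,0.001,0,0,0,0.8]]'|grep -E "eef|contact"
```

```text
eef_pos: [527.4, 2.0, 201.9]
contact_force: [-4.4, 0.8, 24.7]
eef_pos: [528.1, 2.0, 201.3]
contact_force: [-7.2, -1.3, 39.5]
eef_pos: [527.5, 2.0, 200.4]
contact_force: [-9.7, -0.2, 41.0]
```

Force climbed to 41 N, so the wedge is nearing lock and I must go gentler. I'll back off and re-feel.

```bash
python3 -m crank '[[0,0,-0.004,0,0,0,0.8],[0,0,-0.007,0,0,0,0.8],[0,0,-0.007,0,0,0,0.8]]'; python3 -m crank '[[0,0,0.002,0,0,0,0.8],[0,0,0.004,0,0,0,0.8],[0,0,0.004,0,0,0,0.8]]' |grep -E "eef|contact"
```

```text
clock: 15.35
eef_pos: [526.2, 2.0, 204.2]
tcp_rot: [-3.141, 0.0, 1.598]
contact_force: [0.1, -0.2, -2.9]
opening: 0.346
grasp_force: 48.1
eef_pos: [526.3, 2.0, 200.7]
contact_force: [-3.2, -0.4, 6.4]
```

```bash
python3 -m crank '[[0,0,-0.003,0,0,0,0.8],[0,0,-0.003,0,0,0,0.8],[0,0,-0.001,0,0,0,0.8],[0,0,0.0005,0,0,0,0.8]]'|grep -E "eef|contact"; python3 -m crank '[[0,0,-0.003,0,0,0,0.8],[0,0,-0.003,0,0,0,0.8],[0,0,-0.001,0,0,0,0.8],[0,0,0.0005,0,0,0,0.8]]'|grep -E "eef|contact"
```

```text
eef_pos: [526.8, 2.0, 200.6]
contact_force: [-4.7, 0.9, 19.9]
eef_pos: [526.9, 2.0, 200.6]
contact_force: [-5.6, -1.2, 24.2]
```

```bash
python3 -m crank '[[0,0,-0.004,0,0,0,0.8],[0,0,-0.004,0,0,0,0.8],[0,0,-0.002,0,0,0,0.8],[0,0,0,0,0,0,0.8]]'|grep -E "eef|contact"; python3 -m crank '[[0,0,-0.004,0,0,0,0.8],[0,0,-0.004,0,0,0,0.8],[0,0,-0.002,0,0,0,0.8],[0,0,0,0,0,0,0.8]]'|grep -E "eef|contact";python3 -m crank '[[0,0,-0.004,0,0,0,0.8],[0,0,-0.004,0,0,0,0.8],[0,0,-0.002,0,0,0,0.8],[0,0,0,0,0,0,0.8]]'|grep -E "eef|contact"
```

```text
eef_pos: [526.9, 2.0, 200.5]
contact_force: [-6.3, -1.3, 29.2]
eef_pos: [526.9, 2.1, 200.5]
contact_force: [-8.0, -0.8, 30.2]
eef_pos: [526.9, 2.1, 200.5]
contact_force: [-6.8, -0.5, 30.7]
```

Repeated ~30 N taps give no further sinking at z 200.5, so the wedge is locked. Returning the pestle to its spot.

```bash
python3 -m crank '[[0,0,-0.01,0,0,0,0.8],[0,0,-0.04,0,0,0,0.8],[-0.04,-0.005,-0.04,0,0,0,0.8],[-0.085,-0.01,-0.04,0,0,0,0.8],[-0.13,-0.016,-0.04,0,0,0,0.8]]'>/dev/null; python3 -m crank '[[-0.045,-0.006,0,0,0,0,0.8],[-0.09,-0.012,0,0,0,0,0.8],[-0.13,-0.018,0,0,0,0,0.8],[-0.16,-0.022,0,0,0,0,0.8],[-0.17,-0.023,0,0,0,0,0.8]]'>/dev/null; python3 -m crank '[[0,0,0,0,0,0,0.8],[0,0,0,0,0,0,0.8]]'>/dev/null; python3 -c "
from h import *
delta((495,-302,110),np.pi/2+TH)"
```

```text
delta [-0.0041 -0.0004  0.1292] rot [-0.0006 -0.001   0.0004] at [ 495.3 -298.   239.2] F [-0.2  0.9 -1.9] clk 18.85 open 0.344 grip 48.5
```

```bash
python3 -m crank '[[-0.004,0,0.03,0,0,0,0.8],[-0.004,0,0.07,0,0,0,0.8],[-0.004,0,0.11,0,0,0,0.8],[-0.004,0,0.13,0,0,0,0.8],[-0.004,0,0.13,0,0,0,0.8]]'; python3 -m crank '[[0,0,0.003,0,0,0,0.8],[0,0,0.006,0,0,0,0.8],[0,0,0.009,0,0,0,0.8],[0,0,0.011,0,0,0,0.8]]'|grep -E "eef|contact"
```

```text
clock: 19.35
eef_pos: [494.0, -300.2, 106.7]
tcp_rot: [-3.137, -0.004, 1.599]
contact_force: [-0.0, -0.1, -1.5]
opening: 0.342
grasp_force: 48.9
eef_pos: [496.1, -303.1, 99.3]
contact_force: [0.1, -0.5, -1.9]
```

```bash
python3 -m crank '[[0,0,0.0015,0,0,0,0.8],[0,0,0.003,0,0,0,0.8],[0,0,0.003,0,0,0,0.8]]'|grep -E "eef|contact"; python3 -m crank '[[0,0,0.001,0,0,0,0.8],[0,0,0.002,0,0,0,0.8],[0,0,0.002,0,0,0,0.8]]'|grep -E "eef|contact"
```

```text
eef_pos: [495.7, -303.1, 95.8]
contact_force: [-1.1, -0.2, -0.1]
eef_pos: [496.1, -303.4, 95.5]
contact_force: [-3.9, 2.1, 19.4]
```

Foot is on the worktop. I'll relieve the load and release.

```bash
python3 -m crank '[[0,0,-0.001,0,0,0,0.8],[0,0,-0.0015,0,0,0,0.8]]'|grep -E "eef|contact"; python3 -m crank '[[0,0,0,0,0,0,0.6],[0,0,0,0,0,0,0.5],[0,0,0,0,0,0,0.3],[0,0,0,0,0,0,0],[0,0,0,0,0,0,0]]'|grep -E "eef|contact|open"; python3 -m crank '[[0,0,0,0,0,0,0],[0,0,-0.02,0,0,0,0],[0,0,-0.07,0,0,0,0],[0,0,-0.12,0,0,0,0],[0,0,-0.14,0,0,0,0]]'|grep -E "clock|eef|contact|open"
```

```text
eef_pos: [495.8, -303.1, 95.7]
contact_force: [-0.1, -0.0, 2.5]
eef_pos: [495.6, -302.9, 94.9]
contact_force: [0.0, -0.7, 1.0]
opening: 0.978
clock: 21.55
eef_pos: [497.3, -303.9, 240.0]
contact_force: [0.1, 0.2, 0.9]
opening: 0.999
```

```bash
python3 - <<'E'
from rig import cams
from h import *
s=cams.grab_frame("side")["image"]
a=cv2.imread("pics/side0.png")[:,:,::-1]
for n,i in(("before",a),("now",s)):
    m=cv2.inRange(cv2.cvtColor(i,cv2.COLOR_RGB2HSV),(8,70,60),(25,255,255)); m[:,:265]=0;m[:,303:]=0;m[:228]=0;m[298:]=0
    v=np.where(m.any(1))[0]; print(n,v[0],v[-1],[tuple(np.where(m[k])[0][[0,-1]]) for k in v[2:-2:10]])
i=cv2.imread("pics/c5.png")[:480,405:765]; old=cv2.resize(i,(60,80),interpolation=cv2.INTER_AREA)[:,:,::-1]
for n,im in(("released",old),("now",s[160:240,240:300])):
    d=im.max(2)<95; d=d.copy(); d[:,:24]=0; d[:,43:]=0; d[:14]=0; d[36:]=0
    v,u=np.where(d); print(n,"wedge dark rows",v.min()+160,v.max()+160,"cols",u.min()+240,u.max()+240,d.sum(1)[14:26])
E
```

```text
before 228 288 [(np.int64(265), np.int64(284)), (np.int64(275), np.int64(290)), (np.int64(277), np.int64(289)), (np.int64(276), np.int64(290)), (np.int64(275), np.int64(291)), (np.int64(274), np.int64(292))]
now 228 286 [(np.int64(265), np.int64(287)), (np.int64(274), np.int64(288)), (np.int64(275), np.int64(287)), (np.int64(274), np.int64(289)), (np.int64(273), np.int64(290)), (np.int64(273), np.int64(290))]
released wedge dark rows 178 195 cols 264 281 [ 0  0  0  0  4  9 18 18 17 17 17 17]
now wedge dark rows 179 195 cols 265 282 [ 0  0  0  0  0  1  2 15 17 17 17 16]
```

The pestle stands upright at its old place, and the wedge sits upright and lower than when it was released. Handing in.

```bash
python3 -c "
from rig import sign_off
print(sign_off())"
```

```text
the job is handed in; nothing more can be done
None
```

I stood the wedge loose in the gap and tapped it down with the pestle. It stopped sinking under repeated taps of about 30 N, and the highest reading was 41 N. The pestle is back upright on the worktop at its old spot, and the job was handed in at about 22 s; sign-off gave no verdict, and I did not measure the stone's clamping directly.

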